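# Set out the salsa ingredients

## Task

Set out the salsa things in this order. Stand the blue bowl in the middle of the dark wooden tray, midway between the two spice jars; then put the green tomatillo in the bowl; then lay the dark poblano pepper across the middle of the cutting board's white part, running from long edge to long edge like a short bar across the board; and last set the onion half, cut side down, on the white midway between the pepper and the red end of the board. Set each thing down gently without dropping it, and leave the jars and the small pumpkin where they stand.

Things in the scene. Friction and masses are not known exactly. Their poses are not given: they have to be found in the camera images.
- board: Fixed cutting board lying on the table, 150 mm (its x, short way) by 260 mm (its y, long way), 12 mm thick. White from y = -130 to +90 mm, red end from +90 to +130 mm. Origin: centre of the underside of the whole board, so the middle of the white part is at y = -20 mm; z up.
- tray: Fixed dark wooden tray, a plain flat slab without rims, 100 mm (its x) by 250 mm (its y), 8 mm thick. The two spice jars stand on it near its two ends, about 90 mm either side of its middle along y. Origin: centre of the underside; z up.
- bowl: Loose blue ceramic bowl, small, round and straight-sided: outside diameter 66 mm, 22 mm high, wall 4 mm, floor 5 mm thick, about 90 g. Starts empty on the table. Origin: centre of the underside; z up.
- tomatillo: Loose bright green tomatillo standing upright on its small flat bottom: largest diameter 46 mm from 24 to 32 mm above its bottom, 56 mm high, tapering to 28 mm across at the bottom, about 60 g. Origin: centre of the underside; z up.
- poblano: Loose very dark green poblano pepper lying on its flattened side: body 100 mm long (its x), round section of 40 mm diameter from x = -34 to +14 mm, tapering to a point at +50 mm; a thin stem sticks out 17 mm at the -x end. 41 mm high, about 80 g. Origin: underside at the middle of its length; z up.
- onion: Loose cream-white half onion lying cut side down: diameter 52 mm (straight sides from 6 to 16 mm above the cut), domed, 36 mm high plus a small brown tip, about 70 g. Origin: centre of the cut face; z up.
- jar_red: Spice jar with red-brown contents and a shiny steel lid, diameter 46 mm, 70 mm high, loose, standing on the tray. Stays where it is. Origin: centre of the underside.
- jar_tan: Spice jar with tan contents and a shiny steel lid, diameter 46 mm, 70 mm high, loose, standing on the tray. Stays where it is. Origin: centre of the underside.
- pumpkin: Small orange pumpkin with pale stripes, diameter 61 mm, 40 mm high plus a 16 mm stem, loose on the table between the tray and the board. Stays where it is. Origin: centre of the underside.
Things that resemble listed ones, but are neither listed nor needed, are in the scene too. Of the things that look like the poblano, take the one that is farthest from the robot's base at the start. Several things have the shape of the bowl; the one meant has the colours described above.

How it is judged:
By the outcome, as a careful person would: the job done as asked, in the order asked, and still so for the second after the job is handed in, with the robot touching nothing.
It also fails if it takes over 112 s, if anything falls off the work surface, if the arm or the gripper's body presses on something with over 40 N, if the wrist force passes 120 N, or if a joint passes its speed limit or range.

## Robot

A 7-joint arm with a two-finger parallel gripper is mounted at the origin on the work surface. World frame = base frame: x ahead of the robot, y to its left, z up, the work surface at z = 0. Lengths are in m, angles in rad, forces in N, time in s.
With the tool pointing down it reaches from about 0.425 to 0.95 m from the base axis. Payload 4.7 kg.
Tool frame: the origin (TCP) lies on the centre line of the jaws, within the pads' length; the fingertips stand robot.nose_length ahead of it and the grasp point (between the pads) lies 8 mm behind it (robot.nose_length is the distance from the TCP to the fingertips, in m); z points along the fingers, y is the line along which they close (so a half turn about z gives the same grasp; the last joint's range is limited). The gripper opens to 85 mm and grips with 20 to 120 N. Pads are 22 mm wide; open, the fingers measure 114 mm over their backs; the gripper's body (76 mm by 85 mm) begins 54 mm behind the grasp point. The pads swing forward as they close: fully open they stand 13 mm farther back than shut.
Start: joints at [-1.366, 0.469, -0.049, 1.532, 0.024, 1.141, -0.082], TCP at [0.156, 0.657, 0.242] pointing down, gripper open.
Joint ranges: [-2.59, 2.59], [-0.33, 1.99], [-1.39, 1.29], [0.1, 2.45], [-1.04, 4.18], [0.21, 1.99], [-2.66, 2.66]. Speed limits (rad/s): [2.57, 2.57, 3.14, 3.14, 3.14, 3.14, 3.14].

## Interface

Orientations are given as [roll, pitch, yaw] about the fixed x, y, z axes, in that order (R = Rz(yaw) Ry(pitch) Rx(roll)).
In Python, from plant import robot gives the robot as it stands. Calls block until the motion is done:
- robot.goto(position, orientation): joint-space move of the TCP to a pose.
- robot.move_straight(position, vel=0.15, attitude=None, contact_N=None): straight line of the TCP; attitude=None keeps the orientation; vel is the mean speed in m/s. With contact_N (N) it stops when the force on the tool has changed by that much, and returns True; else False.
- robot.move_joints(angles): joint-space move.
- robot.grip(opening, strength=None): opening from 0.0 (shut) to 1.0 (fully open); strength is the grip in N (None keeps the last); returns when the fingers have stopped.
- robot.sleep(seconds).
- robot.inverse_kinematics(position, orientation): joint angles nearest the present ones, or None.
- robot.sense(): the state.
- robot.grab_frame(name): name is "scene" or "top" or "wrist"; returns a dict with "image" (384x512x3 uint8, red, green, blue), "range_z" (384x512 float32, m along the optical axis (not along the pixel's ray), 0 where there is no reading), "fx", "fy", "cx", "cy" (pixels), "dist_coeffs" ([k1, k2, p1, p2, k3] as OpenCV has them; the pictures are not rectified), "R" (3x3) and "t" (3): a world point X has camera coordinates R X + t. Camera axes: x right, y down, z forward; pixel columns grow to the right and rows downward; lengths in m; the calibration is good to about 2 mm. A picture is of the moment at which its call begins.
A pose or a line that the arm cannot do raises robot.IKError and nothing moves.
- robot.close_job(): hands the job in; it is judged then, once.
The state is a dict: "t": time; "joint_pos": joint angles; "joint_velocities": joint speeds; "effort": joint torques, N m; "tcp_pos": TCP position; "tcp_rot": TCP orientation; "wrist_force": force on the tool from outside, world axes, zero at the start; "torque": the same for the moment, N m; "opening": opening from 0.0 (shut) to 1.0 (fully open); "gripper_force": force on a finger pad.
Only numpy, scipy, OpenCV 4.12 (cv2) and the standard library are available. Lean on these libraries where they do the work, as an engineer would, in place of code of your own. Each camera call takes 0.05 s, during which the arm holds its last target. There are 200 camera calls.

## Working session

There is one attempt and no reset: what is moved stays moved. The work goes in short steps, each a Python script; the robot and the scene stay as the last script left them, time stands still between calls to the robot, and variables do not carry over. Pictures are saved under pics/ and viewed, at most 14 in all, crops included, and the job is handed in when it is done.

```bash
ls; mkdir -p pics; python3 - <<'E'
from plant import robot
import numpy as np, cv2
print(robot.nose_length); s=robot.sense(); print(s['t'],s['tcp_rot'],s['opening'])
for n in ("top","scene"):
    f=robot.grab_frame(n); np.savez(f"{n}0.npz",**f); cv2.imwrite(f"pics/{n}0.png",f["image"][...,::-1])
    print(n,f["fx"],f["dist_coeffs"],(-f["R"].T@f["t"]).round(3),f["R"].round(2).tolist(),(f["range_z"]>0).mean())
E
```

```text
pics
0.011
0.0 [-3.13973197e+00  5.32536135e-05  2.90786809e+00] 1.0000153562691279
top 451.76387979240855 [-0.17608706  0.          0.          0.          0.        ] [0.329 0.016 1.328] [[-0.02, -1.0, 0.0], [-1.0, 0.02, -0.08], [0.08, -0.0, -1.0]] 0.9961140950520834
scene 403.97555760407323 [-0.0416333  0.         0.         0.         0.       ] [ 1.    -0.088  0.75 ] [[0.16, 0.99, 0.0], [0.77, -0.12, -0.63], [-0.62, 0.11, -0.78]] 0.9960123697916666
```

View pics/top0.png

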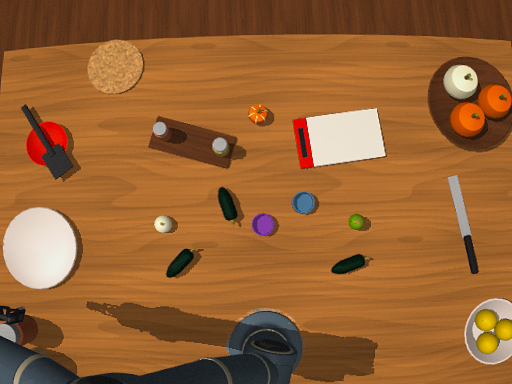

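View pics/scene0.png

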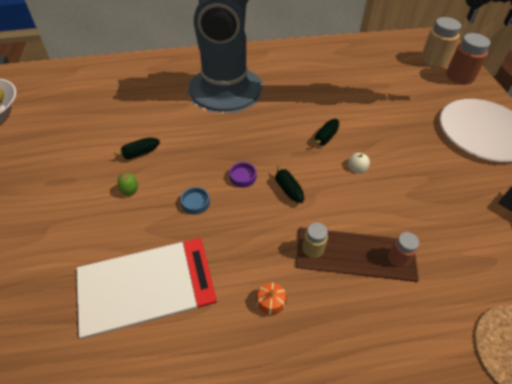

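The top view shows the candidates:

- **Poblano-like:** (228,204), (182,262) and (349,264). The base is at about (265,345), so the farthest is (228,204).
- **Bowl-shaped:** blue (304,203) and purple (263,224). I take the blue one.
- **Green round:** the tomatillo at (358,222), the only one.
- **Onion-like:** cream (164,224). The white thing in the fruit bowl at (460,80) is no match.
- **Jars on the tray:** (160,130) and (221,146). Two more jars are off to the left at (10,320).

The board is at (340,137) with its red end on the left. The pumpkin is at (259,113).

```bash
cat > h.py <<'E'
import numpy as np, cv2
def K(f): return np.array([[f["fx"],0,f["cx"]],[0,f["fy"],f["cy"]],[0,0,1.]])
def onplane(f,uv,z):
    uv=np.asarray(uv,float).reshape(-1,1,2)
    n=cv2.undistortPoints(uv,K(f),np.asarray(f["dist_coeffs"],float))[:,0]
    d=np.c_[n,np.ones(len(n))]@f["R"]; c=-f["R"].T@f["t"]
    return c+d*((z-c[2])/d[:,2])[:,None]
def proj(f,X):
    return cv2.projectPoints(np.asarray(X,float).reshape(-1,1,3),cv2.Rodrigues(np.asarray(f["R"],float))[0],np.asarray(f["t"],float),K(f),np.asarray(f["dist_coeffs"],float))[0][:,0]
def mask(f,lo,hi,roi=None):
    m=cv2.inRange(cv2.cvtColor(np.ascontiguousarray(f["image"]),cv2.COLOR_RGB2HSV),np.array(lo),np.array(hi))
    if roi is not None:
        k=np.zeros_like(m); x0,y0,x1,y1=roi; k[y0:y1,x0:x1]=255; m&=k
    return m
def contour(m):
    return max(cv2.findContours(m,cv2.RETR_EXTERNAL,cv2.CHAIN_APPROX_NONE)[0],key=cv2.contourArea)[:,0]
def cloud(f,m):
    v,u=np.nonzero((m>0)&(f["range_z"]>0)); n=cv2.undistortPoints(np.c_[u,v].astype(float).reshape(-1,1,2),K(f),np.asarray(f["dist_coeffs"],float))[:,0]
    z=f["range_z"][v,u][:,None]; return (np.c_[n*z,z]-f["t"])@f["R"]
E
python3 - <<'E'
from h import *
f=dict(np.load("top0.npz"))
hsv=cv2.cvtColor(f["image"],cv2.COLOR_RGB2HSV)
for p in [(304,190),(304,203),(358,222),(228,204),(164,224),(195,143),(350,135),(302,155),(160,130),(221,146),(240,230),(100,200)]:
    print(p,hsv[p[1],p[0]],cloud(f,cv2.circle(np.zeros(f["image"].shape[:2],np.uint8),p,1,255,-1)).mean(0).round(4))
spec={"bowl":((95,80,40),(115,255,255),(285,180,325,225),.022),"tom":((30,80,40),(75,255,255),(340,205,378,240),.028),
"pob":((35,0,0),(110,255,75),(205,175,250,235),.02),"onion":((10,0,130),(40,110,255),(145,207,182,242),.011),
"white":((0,0,150),(180,70,255),(285,100,395,175),.012),"red":((0,180,60),(6,255,255),(285,100,395,175),.012),
"tray":((0,40,10),(15,255,105),(140,105,245,178),.008)}
for k,(lo,hi,roi,z) in spec.items():
    m=mask(f,lo,hi,roi); c=contour(m); w=onplane(f,c,z)[:,:2].astype(np.float32)*1000
    r=cv2.minAreaRect(w); e=cv2.minEnclosingCircle(w); P=cloud(f,m)
    print(k,"rect",np.round(r[0],1),np.round(r[1],1),round(r[2],1),"circ",np.round(e[0],1),round(e[1],1),"zmax",P[:,2].max().round(3),"mean",P.mean(0).round(4))
E
python3 - <<'E'
import cv2
a=cv2.imread('pics/top0.png')[90:280,140:395]; cv2.imwrite('pics/crop0.png',cv2.resize(a,None,fx=3,fy=3,interpolation=cv2.INTER_CUBIC))
E
```

```text
(304, 190) [ 15 201 180] [ 0.4581 -0.1234  0.0043]
(304, 203) [102 133 146] [ 0.4196 -0.122   0.0063]
(358, 222) [ 26 173 149] [ 0.3585 -0.2693  0.0565]
(228, 204) [ 73 185  33] [0.4193 0.099  0.0407]
(164, 224) [ 23  58 154] [0.3659 0.2854 0.0348]
(195, 143) [ 12 183  95] [0.6053 0.1965 0.0104]
(350, 135) [ 19  29 234] [ 0.6198 -0.2667  0.0111]
(302, 155) [  0 189 112] [ 0.561  -0.1198  0.0145]
(160, 130) [ 15  12 174] [0.6318 0.2874 0.0788]
(221, 146) [ 10   9 175] [0.5802 0.1136 0.08  ]
(240, 230) [ 14 182 175] [0.3448 0.0677 0.0016]
(100, 200) [ 15 187 169] [0.4423 0.4887 0.002 ]
bowl rect [ 420.8 -118.3] [59.5 62. ] 43.5 circ [ 421.2 -117.2] 32.2 zmax 0.028 mean [ 0.4215 -0.1189  0.0091]
tom rect [ 360.8 -269.9] [41.3 43.6] 87.9 circ [ 360.8 -269.9] 23.1 zmax 0.056 mean [ 0.36   -0.265   0.0437]
pob rect [423.4 105.1] [95.9 35.7] 19.5 circ [422.7 106.9] 48.0 zmax 0.047 mean [0.4189 0.103  0.037 ]
onion rect [367.  295.9] [50.2 46.6] 25.2 circ [367.9 294.9] 25.7 zmax 0.045 mean [0.3671 0.2918 0.0303]
white rect [ 615.6 -253. ] [150.  219.9] 7.4 circ [ 615.2 -252.9] 131.5 zmax 0.022 mean [ 0.6146 -0.2516  0.0121]
red rect [ 598.4 -123.5] [149.4  39.5] 7.0 circ [ 598.2 -124.4] 75.9 zmax 0.02 mean [ 0.5973 -0.1242  0.0123]
tray rect [605.  188.5] [286.8  99.6] 73.3 circ [606.4 190.5] 145.8 zmax 0.065 mean [0.6056 0.1976 0.0092]
```

View pics/crop0.png

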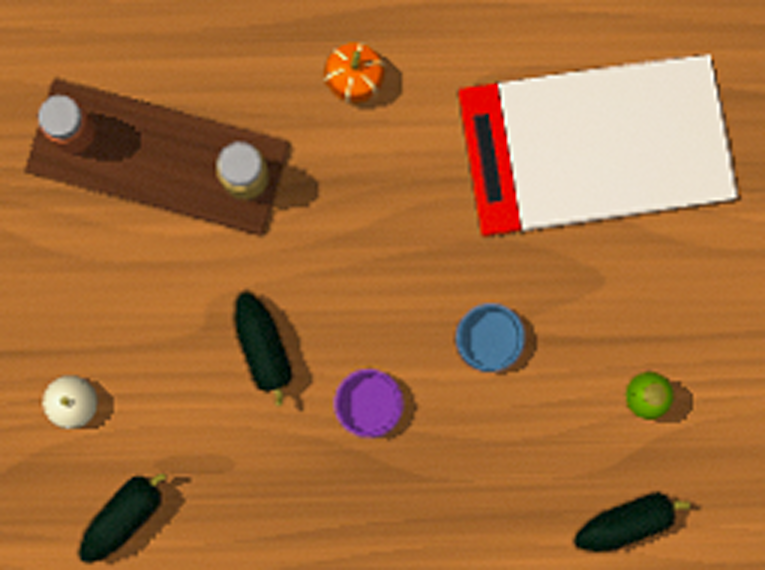

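The crop confirms the choices: the blue bowl at full-image (304,203), the poblano at (228,204) with its stem towards the robot (lower right), the tomatillo at (357,222) and the onion at (163,224). I'll move now and take wrist looks over the tray and then the bowl.

```bash
cat >> h.py <<'E'
from plant import robot
def yaw_for(phi,pos):
    """yaw whose closing line lies at angle phi (rad), least joint travel"""
    best=None; q0=np.array(robot.sense()["joint_pos"])
    for y in (phi+np.pi/2,phi-np.pi/2):
        y=(y+np.pi)%(2*np.pi)-np.pi
        q=robot.inverse_kinematics(list(pos),[np.pi,0,y])
        if q is None: continue
        c=np.abs(np.array(q)-q0).max()
        if best is None or c<best[0]: best=(c,y)
    return best[1]
def snap(n,tag):
    f=robot.grab_frame(n); np.savez(f"{tag}.npz",**f); cv2.imwrite(f"pics/{tag}.png",f["image"][...,::-1]); return f
E
python3 - <<'E'
from h import *
f=dict(np.load("top0.npz"))
c=onplane(f,np.array([(53,78),(291,143),(263,236),(26,172)])/3+[140,90],.008)[:,:2]
print("tray corners",c.round(4).tolist(),c.mean(0).round(4),[np.degrees(np.arctan2(*(c[i]-c[j])[::-1])).round(1) for i,j in((0,1),(3,2),(0,3),(1,2))])
print("jars",onplane(f,np.array([(61,117),(241,163)])/3+[140,90],.07).round(4))
ty=np.arctan2(*(c[0]-c[1])[::-1])
p=[.53,.20,.33]; y=yaw_for(ty-np.pi/2,p); robot.goto(p,[np.pi,0,y]); snap("wrist","w_tray"); print(robot.sense()["t"],robot.sense()["joint_pos"])
p=[.41,-.118,.22]; y=yaw_for(ty-np.pi/2,p); robot.goto(p,[np.pi,0,y]); w=snap("wrist","w_bowl"); print(y,robot.sense()["t"],robot.sense()["joint_pos"],robot.sense()["tcp_pos"])
print((-w["R"].T@w["t"]).round(3),w["fx"])
a=[cv2.imread(f"pics/{n}.png") for n in("w_tray","w_bowl")]; cv2.imwrite("pics/two.png",cv2.resize(np.hstack(a),(800,300),interpolation=cv2.INTER_AREA))
E
```

```text
tray corners [[0.6926, 0.3104], [0.6187, 0.0712], [0.5261, 0.1004], [0.5969, 0.3371]] [0.6086 0.2048] [np.float64(72.8), np.float64(73.3), np.float64(-15.6), np.float64(-17.5)]
jars [[0.6368 0.2884 0.07  ]
 [0.587  0.1162 0.07  ]]
2.2917 [-0.88084613  0.23875767  0.54637312  1.70329804 -0.13069445  1.23649488
 -0.6010271 ]
1.27101192075986 3.6833 [-0.60819955  0.08387671  0.85041899  2.14805202 -0.07794912  0.93830731
 -0.01075766] [ 0.41125477 -0.11706852  0.22044372]
[ 0.435 -0.04   0.353] 324.5615159251552
```

View pics/two.png

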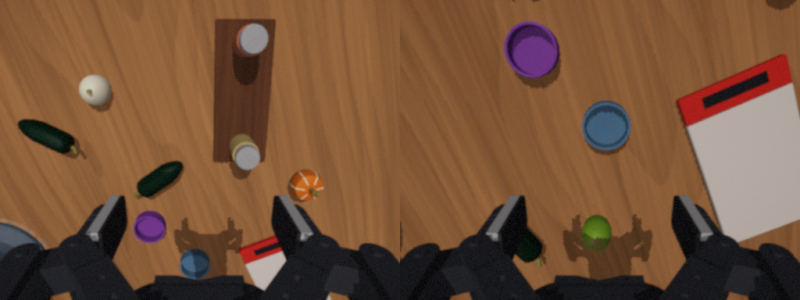

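Left half (over the tray): the whole tray is seen, with jar lids at about (253,39) and (247,158) and the onion at (95,89). Right half (over the bowl): the blue bowl is at (606,126), the tomatillo at (597,232) and the board's red end at (740,92). I'll measure from these views.

```bash
python3 - <<'E'
from h import *
t,w=[dict(np.load(n+".npz")) for n in("w_tray","w_bowl")]
s=1.28
def pr(n,a): print(n,np.round(np.array(a)*1000,1).tolist())
# bowl
hv=cv2.cvtColor(w["image"],cv2.COLOR_RGB2HSV); 
x,y=int((606-400)*s),int(126*s)
m=mask(w,(95,80,25),(118,255,255),(x-45,y-45,x+45,y+45)); c=contour(m)
W=onplane(w,c,.022)[:,:2].astype(np.float32); pr("bowl",[*cv2.minEnclosingCircle(W)[0],cv2.minEnclosingCircle(W)[1]]); pr("ell",[*cv2.fitEllipse(W)[0],*cv2.fitEllipse(W)[1]])
# tomatillo in w_bowl
x,y=int((597-400)*s),int(232*s)
m=mask(w,(28,80,30),(75,255,255),(x-35,y-35,x+35,y+35));c=contour(m);W=onplane(w,c,.028)[:,:2].astype(np.float32);pr("tom",[*cv2.minEnclosingCircle(W)[0],cv2.minEnclosingCircle(W)[1]])
# lids
for n,(x,y) in(("red",(253,39)),("tan",(247,158))):
    x,y=int(x*s),int(y*s); m=mask(t,(0,0,110),(180,45,255),(x-30,y-30,x+30,y+30)); c=contour(m); W=onplane(t,c,.078)[:,:2].astype(np.float32)
    pr(n,[*cv2.minEnclosingCircle(W)[0],cv2.minEnclosingCircle(W)[1],cloud(t,m)[:,2].mean()])
# tray: dark brown mask with sides fitted
m=mask(t,(0,40,5),(18,255,90),(265,15,360,212)); m=cv2.morphologyEx(m,cv2.MORPH_OPEN,np.ones((5,5)))
W=onplane(t,contour(m),.008)[:,:2].astype(np.float32); pr("tray",[*cv2.minAreaRect(W)[0],*cv2.minAreaRect(W)[1]]); print(cv2.minAreaRect(W)[2])
cv2.imwrite("pics/traymask.png",cv2.resize(np.hstack([t["image"][0:225,230:390,::-1],cv2.merge([m]*3)[0:225,230:390]]),None,fx=2,fy=2))
E
```

```text
bowl [421.1, -118.0, 33.1]
ell [421.1, -118.2, 61.8, 65.1]
tom [359.9, -272.7, 31.9]
red [637.1, 290.0, 20.1, 77.3]
tan [584.9, 119.9, 21.9, 77.2]
tray [609.6, 206.3, 247.3, 96.7]
72.88237762451172
```

View pics/traymask.png

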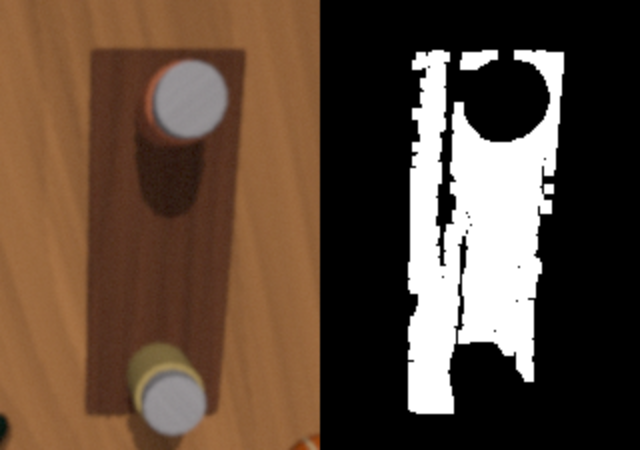

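```bash
python3 - <<'E'
from h import *
x,y=.4211,-.1181; s=robot.sense(); yaw=s["tcp_rot"][2]
robot.goto([x,y,.07],[np.pi,0,yaw]); print(robot.sense()["tcp_pos"],robot.sense()["tcp_rot"])
robot.move_straight([x,y,.035],vel=.1)
c=robot.move_straight([x,y,.004],vel=.03,contact_N=3); s=robot.sense(); print(c,s["tcp_pos"],s["wrist_force"],s["t"])
robot.move_straight([x,y,s["tcp_pos"][2]+.006],vel=.05)
robot.grip(0.0,25); s=robot.sense(); print(s["opening"],s["gripper_force"],s["tcp_pos"],s["wrist_force"],s["t"])
snap("wrist","w_g1")
E
```

```text
[ 0.42209703 -0.11809545  0.07038777] [3.14089812e+00 3.67947880e-04 1.27430026e+00]
False [ 0.42123442 -0.11817815  0.00412884] [ 0.77092785 -0.57680605 -0.3307891 ] 6.0167
0.7674035520389229 25.908034276217222 [ 0.42122898 -0.11798999  0.0105371 ] [-1.25077658  1.33004071  7.11658497] 6.625
```

View pics/w_g1.png

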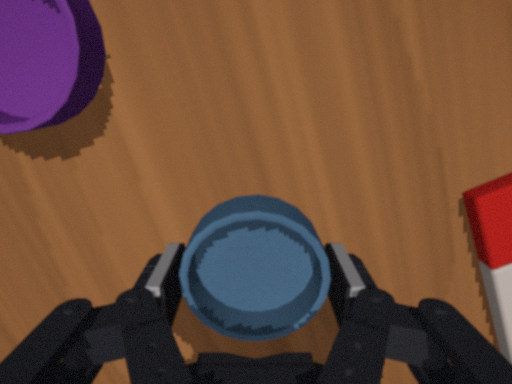

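The bowl sits centred between the pads at (255,268). Now I lift it and place it.

```bash
cat >> h.py <<'E'
def place(x,y,zt,phi,hi=.17,drop=.003,cn=3,opening=.9,yaw=None):
    """carry to x,y, lower to just above zt, then feel down; open; returns"""
    p=[x,y,hi]
    if yaw is None: yaw=yaw_for(phi,p)
    robot.goto(p,[np.pi,0,yaw]); R=robot.sense()
    robot.move_straight([x,y,zt+.012],vel=.15); robot.sleep(.2); s=robot.sense(); print("pre",s["tcp_pos"].__repr__(),s["wrist_force"])
    c=robot.move_straight([x,y,zt-drop],vel=.02,contact_N=cn); s=robot.sense(); print("down",c,s["tcp_pos"],s["tcp_rot"][2],s["wrist_force"],s["opening"])
    robot.grip(opening); robot.sleep(.1)
E
python3 - <<'E'
from h import *
s=robot.sense(); p=s["tcp_pos"]
robot.move_straight([p[0],p[1],.16],vel=.2); s=robot.sense(); print(s["opening"],s["wrist_force"],s["tcp_pos"])
tx,ty,phi=.6103,.2057,np.radians(72.9)-np.pi/2
place(tx,ty,.0185,phi,opening=.92)
s=robot.sense();print(s["tcp_pos"],s["t"])
robot.move_straight([tx,ty,.10],vel=.2)
p=[.53,.20,.24]; robot.goto(p,[np.pi,0,robot.sense()["tcp_rot"][2]]); snap("wrist","w_t2"); snap("top","top2"); print(robot.sense()["t"])
E
```

```text
0.7653373994369542 [-0.85288466  0.45153335 -0.61114059] [ 0.42035493 -0.11756147  0.1591506 ]
pre array([0.61084026, 0.20593788, 0.03144433]) [ 0.06031784 -0.89048034 -2.1566067 ]
down True [0.61014518 0.20567975 0.0186463 ] 1.2723679796570373 [-1.40071183  0.45854453  3.91355606] 0.7661290994587403
[0.609255   0.20560696 0.01766013] 11.2417
12.5917
```

View pics/w_t2.png

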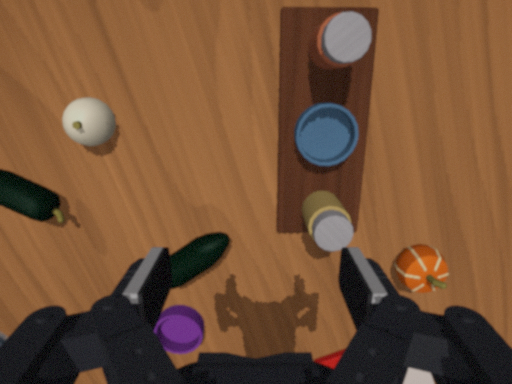

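The bowl stands on the tray at (327,134) between the jar lids at (346,37) and (332,228). I check it numerically and hover over the tomatillo.

```bash
python3 - <<'E'
from h import *
t=dict(np.load("w_t2.npz"))
def circ(f,lo,hi,roi,z):
    c=contour(cv2.morphologyEx(mask(f,lo,hi,roi),cv2.MORPH_OPEN,np.ones((3,3)))); W=onplane(f,c,z)[:,:2].astype(np.float32); e=cv2.minEnclosingCircle(W); l=cv2.fitEllipse(W)
    return np.round(np.array([*e[0],e[1],*l[0],*l[1]])*1000,1).tolist()
print("bowl",circ(t,(95,80,25),(118,255,255),(290,95,365,175),.030))
for n,(x,y) in(("red",(347,37)),("tan",(332,230))): print(n,circ(t,(0,0,110),(180,45,255),(x-32,y-32,x+32,y+32),.078))
print("onion",circ(t,(15,0,100),(40,110,255),(50,85,130,160),.011))
p=[.36,-.255,.24]; q=robot.sense()["joint_pos"]
p=[.345,-.32,.2]
for phi in np.radians(range(0,180,30)):
  for k in(1,-1):
    y=(phi+k*np.pi/2+np.pi)%(2*np.pi)-np.pi; a=robot.inverse_kinematics([.3605,-.270,.08],[np.pi,0,y]); b=robot.inverse_kinematics([.61,.2057,.1],[np.pi,0,y])
    print(round(np.degrees(phi)),k,None if a is None else np.round(a,2).tolist(), None if b is None else np.round(b[6],2))
E
```

```text
bowl [609.3, 205.6, 33.9, 609.0, 205.6, 64.0, 66.4]
red [637.0, 290.1, 20.0, 637.4, 290.0, 38.3, 38.7]
tan [586.0, 119.0, 20.8, 586.0, 118.7, 38.1, 40.0]
onion [365.0, 294.3, 30.0, 363.9, 293.6, 50.1, 57.6]
0 1 [-0.13, 0.46, 0.86, 2.24, -0.57, 0.67, 1.14] 0.03
0 -1 [-0.21, 0.51, 0.98, 2.24, -0.67, 0.72, -1.9] 2.05
30 1 [-0.09, 0.44, 0.8, 2.23, -0.52, 0.66, 1.61] 0.47
30 -1 [-0.29, 0.59, 1.12, 2.24, -0.79, 0.79, -1.25] -2.21
60 1 [-0.02, 0.41, 0.7, 2.23, -0.45, 0.64, 2.06] 0.91
60 -1 [-0.24, 0.53, 1.02, 2.24, -0.7, 0.73, -0.81] -1.76
90 1 [0.06, 0.39, 0.6, 2.23, -0.37, 0.62, 2.5] 1.36
90 -1 [-0.27, 0.57, 1.09, 2.24, -0.76, 0.77, -0.23] -1.32
120 1 [1.34, 0.54, -0.99, 2.16, 0.66, 0.78, 2.02] 1.82
120 -1 [-0.26, 0.55, 1.06, 2.24, -0.74, 0.75, 0.27] -0.86
150 1 [-0.29, 0.59, 1.11, 2.24, -0.79, 0.78, -2.3] 2.27
150 -1 [-0.2, 0.5, 0.96, 2.24, -0.65, 0.71, 0.7] -0.41
```

The bowl is at (609,206), against a tray middle of (610,206) and a jar midpoint of (611,205). That's good. Next is the tomatillo.

```bash
python3 - <<'E'
from h import *
yaw=np.radians(72.9)
robot.grip(.85)
robot.goto([.34,-.345,.2],[np.pi,0,yaw]); robot.sleep(.15); w=snap("wrist","w_tom")
uv=proj(w,[.3605,-.270,.028])[0]; print(uv,robot.sense()["t"])
x,y=map(int,uv); m=mask(w,(22,90,25),(75,255,255),(max(x-60,0),max(y-60,0),x+60,y+60)); m=cv2.morphologyEx(m,cv2.MORPH_OPEN,np.ones((3,3)))
W=onplane(w,contour(m),.028)[:,:2].astype(np.float32); e=cv2.minEnclosingCircle(W); print(np.round(e[0],4),e[1]); print(np.round(cv2.fitEllipse(W)[0],4),cv2.fitEllipse(W)[1],cloud(w,m)[:,2].max())
E
```

```text
[251.42654958  86.91869999] 15.1
[ 0.3602 -0.2707] 0.023626012727618217
[ 0.3602 -0.2705] (0.04513296112418175, 0.045907873660326004) 0.058429968711259175
```

View pics/w_tom.png

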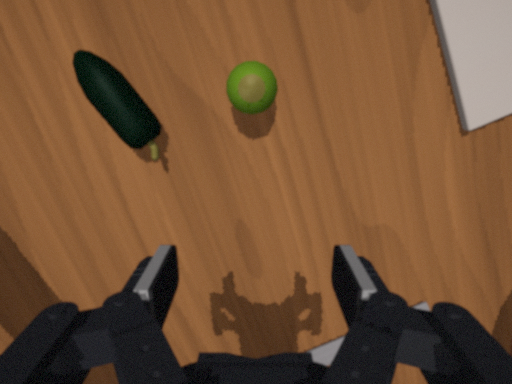

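The tomatillo is at (251,87), clear of the decoy pepper at (118,100). I grasp it high so the tips clear the bowl rim later.

```bash
python3 - <<'E'
from h import *
yaw=np.radians(72.9); x,y=.3602,-.2706
robot.goto([x,y,.10],[np.pi,0,yaw]); robot.move_straight([x,y,.0315],vel=.12)
robot.grip(0.0,25); s=robot.sense(); print(s["opening"],s["gripper_force"],s["tcp_pos"],s["wrist_force"])
robot.move_straight([x,y,.16],vel=.2); robot.sleep(.1); s=robot.sense(); print(s["opening"],s["wrist_force"],s["t"])
robot.goto([.6092,.2056,.19],[np.pi,0,yaw]); robot.sleep(.2); print(robot.sense()["tcp_pos"]); snap("wrist","w_tom2")
E
```

```text
0.5209430912611483 24.696441907435656 [ 0.36078023 -0.2709267   0.03241918] [-1.51983071  0.04761509  6.60992206]
0.5232700753723502 [-0.76472033  0.49276468 -0.55802547] 17.6417
[0.60936994 0.20438706 0.19025222]
```

View pics/w_tom2.png

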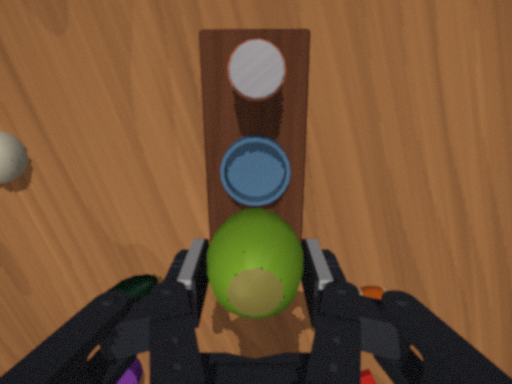

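The tomatillo is held upright at (255,262), and the bowl is clear ahead at (255,172). Lowering now.

```bash
python3 - <<'E'
from h import *
yaw=np.radians(72.9); x,y=.6092,.2056
place(x,y,.0448,0,hi=.17,opening=.72,yaw=yaw)
robot.move_straight([x,y,.14],vel=.2); print(robot.sense()["t"])
robot.goto([.42,.02,.22],[np.pi,0,np.radians(72.9)]); robot.sleep(.15); w=snap("wrist","w_pob"); snap("top","top3"); snap("scene","sc3")
print(robot.sense()["t"],proj(w,[.423,.105,.02]))
a=w["image"][:,:,::-1]; b=cv2.imread("pics/top3.png")[90:250,140:395]; b=cv2.resize(b,(612,384)); c=np.hstack([a,b]); cv2.imwrite("pics/three.png",cv2.resize(c,(800,273)))
E
```

```text
pre array([0.60981347, 0.20578083, 0.05784316]) [ 0.41310259 -0.13245601 -1.2636404 ]
down True [0.60909039 0.20563695 0.04556024] 1.2723964031914499 [-1.10200992  0.18712593  3.6793642 ] 0.5176166188405872
22.8
24.175 [[231.0936257   81.68296112]]
```

View pics/three.png

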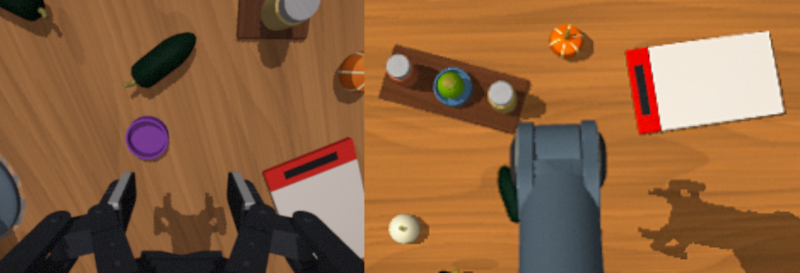

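The tomatillo sits in the bowl (450,87 in the right panel) and the jars are in place. The poblano is at (163,60) in the left panel, with the tip to the upper right and the stem to the lower left. Measuring it now.

```bash
python3 - <<'E'
from h import *
w=dict(np.load("w_pob.npz"))
m=mask(w,(30,60,0),(100,255,70),(165,25,290,140)); m=cv2.morphologyEx(m,cv2.MORPH_OPEN,np.ones((9,9)))
W=onplane(w,contour(m),.0205)[:,:2].astype(np.float32)
r=cv2.minAreaRect(W); v=cv2.fitLine(W,cv2.DIST_L2,0,.01,.01).ravel(); d=v[:2]*np.sign(v[0]); print(r,np.degrees(np.arctan2(d[1],d[0])))
B=cv2.boxPoints(r); s=(W-np.array(r[0]))@d; n=(W-np.array(r[0]))@np.array([-d[1],d[0]]); print("ends",s.min(),s.max())
for a in(-.04,-.03,-.02,-.01,0,.01,.02,.03): k=abs(s-a)<.003; print(a,n[k].min().round(4),n[k].max().round(4))
q0=robot.sense()
for z in(19.5,): 
  for y in(z,z-180):
    a=robot.inverse_kinematics([.42,.105,.03],[np.pi,0,np.radians(y)]); b=robot.inverse_kinematics([.6156,-.253,.03],[np.pi,0,np.radians(y-12)]); print(y,np.round(a,2) if a is not None else a,np.round(b,2) if b is not None else b)
E
```

```text
((0.421613484621048, 0.10481467097997665), (0.10097537934780121, 0.03592902794480324), 18.835655212402344) 17.83526
ends -0.05044277034653444 0.050503003552815784
-0.04 -0.0099 0.0164
-0.03 -0.0158 0.0173
-0.02 -0.0169 0.0163
-0.01 -0.0141 0.0178
0 -0.0173 0.0177
0.01 -0.0117 0.018
0.02 -0.0129 0.0173
0.03 -0.0107 0.0158
19.5 [-1.05  0.6   0.92  2.3  -0.86  0.63 -0.7 ] [-0.25  0.89  0.91  1.75 -0.85  0.95 -0.42]
-160.5 [-0.64  0.44  0.37  2.28 -0.34  0.47  1.91] [ 0.07  0.71  0.37  1.74 -0.35  0.76  2.32]
```

```bash
python3 - <<'E'
from h import *
yaw=np.radians(18.8); x,y=.4140,.1023
robot.goto([x,y,.11],[np.pi,0,yaw]); robot.move_straight([x,y,.017],vel=.12); robot.sleep(.1)
robot.grip(0.0,25); s=robot.sense(); print(s["opening"],s["gripper_force"],s["tcp_pos"],s["tcp_rot"][2],s["wrist_force"])
robot.move_straight([x,y,.15],vel=.2); robot.sleep(.1); s=robot.sense(); print(s["opening"],s["wrist_force"],s["torque"],s["t"])
z0=.017
place(.6077,-.2540,z0+.012,0,hi=.16,opening=.75,yaw=np.radians(7.4))
robot.move_straight([.6077,-.2540,.15],vel=.2); print(robot.sense()["t"])
f=snap("wrist","w_b1"); 
p=[.40,.24,.2]
yaw2=yaw_for(np.radians(50),p)
robot.goto([.36,.20,.2],[np.pi,0,np.radians(72.9)]); robot.sleep(.15); w=snap("wrist","w_on"); t=snap("top","top4"); print(robot.sense()["t"],proj(w,[.366,.295,.011]))
b=cv2.resize(cv2.imread("pics/top4.png")[90:210,250:410],(512,384)); cv2.imwrite("pics/four.png",cv2.resize(np.hstack([w["image"][:,:,::-1],b]),(800,300)))
E
```

```text
0.45435818830785224 24.441863000392914 [0.41431719 0.10252586 0.01759674] 0.3282575394618781 [-0.39423446  0.19243199  6.35582442]
0.4569023823346539 [ 0.18465565  0.5088397  -1.53764922] [-0.05033952 -0.03257766  0.07258108] 27.1417
pre array([ 0.60824591, -0.25427937,  0.04202899]) [ 0.15707872  0.46322674 -0.29760996]
down True [ 0.60761154 -0.25386933  0.02970303] 0.12925435464860802 [-1.03911175  0.3256406   4.46198706] 0.46483387311710894
31.5833
33.7667 [[229.81350833  69.04973194]]
```

View pics/four.png

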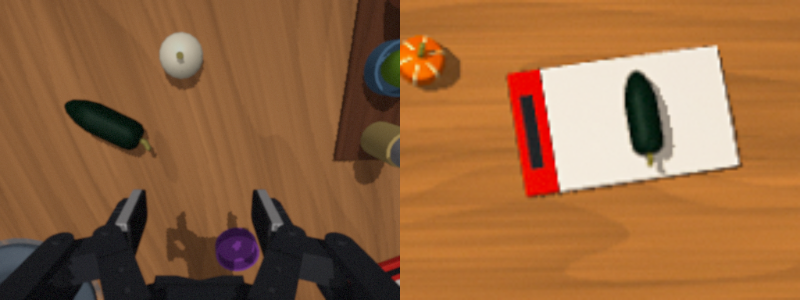

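The pepper lies across the white, at (644,115) in the right panel. The onion is at (181,56) in the left panel. I measure both.

```bash
python3 - <<'E'
from h import *
w,t=[dict(np.load(n+".npz")) for n in("w_on","top4")]
m=mask(t,(35,0,0),(110,255,75),(310,100,380,165)); W=onplane(t,contour(m),.032)[:,:2].astype(np.float32); r=cv2.minAreaRect(W); print("pob",r)
d=np.radians(97.4); by=np.array([np.cos(d),np.sin(d)]); bx=np.array([by[1],-by[0]]); o=np.array(r[0])-[.6156,-.253]; print("offset bx,by",o@bx,o@by)
m=mask(t,(0,0,150),(180,70,255),(285,100,395,175)); print("white",cv2.minAreaRect(onplane(t,contour(m),.012)[:,:2].astype(np.float32)))
x,y=231,71
m=mask(w,(10,0,100),(45,120,255),(x-50,y-50,x+50,y+50)); m=cv2.morphologyEx(m,cv2.MORPH_OPEN,np.ones((3,3))); W=onplane(w,contour(m),.014)[:,:2].astype(np.float32); print("onion",cv2.minEnclosingCircle(W),cv2.fitEllipse(W))
pl=[.6156,-.253]+by*.065; print(pl)
for ph in (30,52,80): 
  y=np.radians(ph); a=robot.inverse_kinematics([.366,.295,.02],[np.pi,0,y]); print(ph,None if a is None else np.round(a,2))
for ph in (97.4,-82.6): a=robot.inverse_kinematics([*pl,.03],[np.pi,0,np.radians(ph)]); print(ph,None if a is None else np.round(a,2))
E
```

```text
pob ((0.6163944602012634, -0.2519177198410034), (0.09619251638650894, 0.03705621883273125), 6.5527424812316895)
offset bx,by 0.0009272361899959963 0.0009709430477174498
white ((0.6156198978424072, -0.25305479764938354), (0.15013328194618225, 0.22028103470802307), 7.557121753692627)
onion ((0.36697325110435486, 0.29280856251716614), 0.026795774698257446) ((0.36677172780036926, 0.29334700107574463), (0.05095536261796951, 0.05258801206946373), 120.16085815429688)
[ 0.60722829 -0.18854137]
30 [-1.42  0.64  0.85  2.22 -0.85  0.65 -0.98]
52 [-1.4   0.63  0.83  2.22 -0.83  0.63 -0.62]
80 [-1.38  0.62  0.79  2.22 -0.8   0.62 -0.16]
97.4 [-0.21  0.74  0.65  1.82 -0.61  0.79  0.89]
-82.6 [-0.43  0.94  1.06  1.83 -0.98  1.   -1.96]
```

```bash
python3 - <<'E'
from h import *
x,y=.3669,.2935; yaw=np.radians(72.9)
robot.grip(.88); robot.goto([x,y,.10],[np.pi,0,yaw]); robot.move_straight([x,y,.014],vel=.1); robot.sleep(.1)
robot.grip(0.0,25); s=robot.sense(); print(s["opening"],s["gripper_force"],s["tcp_pos"],s["wrist_force"])
robot.move_straight([x,y,.17],vel=.2); robot.sleep(.1); s=robot.sense(); print(s["opening"],s["wrist_force"],s["t"])
# go round over mid-waypoint high above everything
robot.goto([.48,.05,.2],[np.pi,0,np.radians(85)])
px,py=.6072,-.1885
place(px,py,.026,0,hi=.17,opening=.8,yaw=np.radians(97.4))
robot.move_straight([px,py,.16],vel=.2); 
robot.goto([.45,.05,.25],[np.pi,0,np.radians(72.9)]); robot.sleep(.1); t=snap("top","top5"); c=snap("scene","sc5"); print(robot.sense()["t"])
b=cv2.resize(cv2.imread("pics/top5.png")[90:210,250:410],(512,384)); cv2.imwrite("pics/five.png",cv2.resize(np.hstack([c["image"][:,:,::-1],b]),(800,300)))
m=mask(t,(35,0,0),(110,255,75),(310,100,380,165)); print("pob",cv2.minAreaRect(onplane(t,contour(m),.032)[:,:2].astype(np.float32)))
E
```

```text
0.5968850549320037 24.981149146333337 [0.36701211 0.29377326 0.01461203] [-1.77179759 -0.84777564  6.26518021]
0.5925674392832811 [ 0.46890147 -0.47522148 -0.5927152 ] 37.1417
pre array([ 0.60776373, -0.18870181,  0.03895089]) [-0.07812259  0.59888976  0.93322294]
down True [ 0.60708132 -0.18844351  0.02670124] 1.6998630867738824 [-0.61577748  0.62992574  5.16553368] 0.5923429189394491
43.6417
pob ((0.6162036657333374, -0.25193965435028076), (0.09657661616802216, 0.03705621883273125), 6.552742004394531)
```

View pics/five.png

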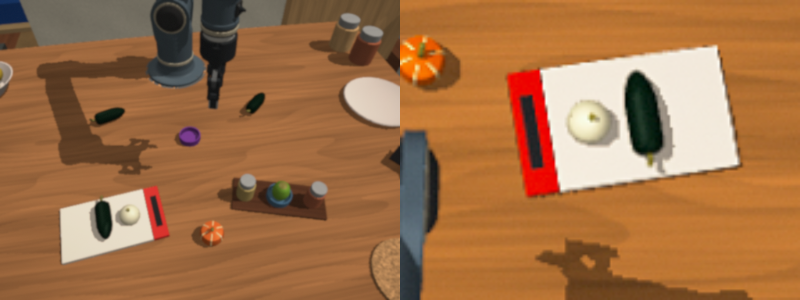

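Both views show everything in place. The tomatillo is in the bowl between the jars (280,190 left). On the right, the pepper lies across the white (645,115), with the onion midway to the red end (589,121). The robot is clear, so I'll hand in.

```bash
python3 -c "
from plant import robot
print(robot.close_job())"
```

```text
the job is handed in; nothing more can be done
None
```

The salsa things are set out in the order asked and the job is handed in at about 44 s: bowl midway between the jars, tomatillo in it, pepper across the middle of the white, and onion half midway between it and the red end.

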